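Clamp a salvaged feed roller with the torque-limiting lever

ROBOT

A 6-joint arm with a two-finger parallel gripper is mounted at the origin on the work surface. World frame = base frame: x ahead of the robot, y to its left, z up, the work surface at z = 0. Lengths are in mm, angles in rad, forces in N, time in s.
With the tool pointing down it reaches from about 350 to 775 mm from the base axis. Payload 5.5 kg.
Tool frame: the origin (TCP) lies on the mounting face of the last link; the fingertips stand manip.tips_ahead ahead of it and the grasp point (between the pads) lies 155 mm ahead of it (manip.tips_ahead is the distance from the TCP to the fingertips, in mm); z points along the fingers, y is the direction in which the jaws open and shut (so a half turn about z gives the same grasp; the last joint's range is limited). The gripper opens to 85 mm and grips with 20 to 120 N. Pads are 22 mm wide; open, the fingers measure 114 mm over their backs; the gripper's body (76 mm by 85 mm) begins 54 mm behind the grasp point. The pads swing forward as they close: fully open they stand 13 mm farther back than shut.
Start: joints at [-1.479, 0.313, 0.046, 1.304, 0, 1.431], TCP at [132.085, -559.648, 404.723] pointing down, gripper open.
Joint ranges: [-2.76, 2.76], [-0.86, 1.69], [-1.03, 1.26], [-2.2, 2.34], [-1.47, 1.5], [-3.14, 3.14]. Speed limits (rad/s): [2.57, 2.57, 3.14, 3.14, 3.14, 3.14].

INTERFACE

Orientations are given as a 3x3 rotation matrix whose columns are the frame's x, y, z axes.
In Python, from rig import manip, vision, ticket gives the robot as it stands.
- The arm moves only by the tool send_rows, never from a script. Its argument "deltas" is a list of rows, each a list of 7 numbers: the shift along the tool's x, y, z in cm, then the turn, a rotation vector about the tool's x, y, z in rad, then the finger opening in cm, from 0 to 8.54. In form: [[tx, ty, tz, wx, wy, wz, fingers], ...]. A call has exactly 10 rows; each row is the pose to reach, as a shift and turn from the pose commanded when the call began, along the tool's axes at that moment; what a row does not reach only later rows make up. A row lasts 1/12 s, in which the tool goes at most 41.7 mm and 7.16 degrees, less where a joint would pass 70% of its speed; a pose out of reach is approached as far as the arm can. A call with a gripper value outside its range is refused whole. The fingers move at their own pace and stop on an object; "grip_force" is the grip in N (left out, the last holds). Time passes only in rows, so rows that repeat a pose let the fingers close, or fill a call up. It gives the time, the measured TCP pose, the force and the opening at its end, in the units of the state.
- manip.read_state(): the state, without advancing time (a new reading comes with each control period).
- vision.grab_frame(name): name is "scene" or "top" or "wrist"; returns (picture, depth): 480x640x3 uint8, red, green, blue; 480x640 float32, mm along the optical axis (not along the pixel's ray), 0 where there is no reading.
- vision.camera_info(name): a dict with "camera_matrix" (3x3 intrinsics, pixels), "eye" and "rotation" of the camera in the world. Camera axes: x right, y down, z forward; pixel columns grow to the right and rows downward; lengths in mm; the calibration is good to about 2 mm. The wrist camera is an equidistant fisheye: a pixel r from the principal point sees the ray r / f radians off the axis. A picture is of the moment at which its call begins: read the wrist's pose just before it. camera_info takes no time and is no camera call; for the wrist camera it gives the pose at the moment of the call.
- ticket.sign_off(): hands the job in, once; it reports no verdict.
The state is a dict: "time": time; "qpos": joint angles; "joint_velocities": joint speeds; "joint_torque": joint torques, N m; "tcp_pos": TCP position; "tool_rot": TCP orientation; "contact_force": force on the tool from outside, world axes, zero at the start; "torque": the same for the moment, N m; "opening": finger opening in mm.
Only numpy, scipy, OpenCV 4.12 (cv2) and the standard library are available. Lean on these libraries where they do the work, as an engineer would, in place of code of your own. Each camera call takes 0.05 s, during which the arm holds its last target.

TASK

Take the feed roller with two rubber sleeves and a bare middle and lay it in the two notches of the clamping cradle. Then swing the clamp's lever clockwise (seen from above), by its upright grip only, until the torque limiter slips, and stop there (forcing it on past the slip would crush the sleeve) and let go. Leave everything else on the bench where it is.

Things in the scene. Friction and masses are not known exactly. Their poses are not given: they have to be found in the camera images.
- roller_mid (a point): Centre of the roller to clamp: steel shaft 10 mm thick, 160 mm long, with two black rubber sleeves (24 mm diameter, 30 mm long, 25 to 55 mm either side of the middle); it is held by the 50 mm of bare shaft in the middle. 0.17 kg. The point is on the shaft's axis, half-way along, 12 mm above the table at the start; y runs along the shaft (either way round serves).
- cradle_seat (a point): Seat: where the middle of the shaft's axis lies when the roller is home in the cradle's two notches, 55 mm above the table; y runs along the seated shaft, x across it, z up. The notches are 68 mm either side along y, in steel plates 8 mm thick and 80 mm high: 13 mm wide, floor 50 mm above the table, flaring to 38 mm at the top. Below the middle is free space down to 12 mm above the table.
- cradle: Clamping cradle, an aluminium plate 150 x 215 x 12 mm fixed to the table with two notched steel plates and a clamp post. Origin at table height straight below the seat. A swing arm on the post, below the lever, carries a round 18 mm rubber nose 55 mm from the post's axis, 55 mm above the table; swung clockwise it presses one sleeve sideways. It starts clear of the roller.
- post_top (a point): Top of the clamp post's hub, on the lever's vertical turning axis, 80 mm above the table, at x = -19.5, y = -93 mm from the seat in the seat's axes. The lever can sit at any angle to the swing arm, so its direction does not tell where the clamp closes: 0.3 to 1.0 rad clockwise (seen from above) may be needed. The clamp holds itself closed when let go.
- lever_grip (a point): Middle of the lever's upright grip: a black pin 16 mm in diameter from 80 to 114 mm above the table (the point is at 97 mm), 110 mm from the turning axis, at the end of a flat steel bar 14 mm wide whose top is 80 mm above the table. x points along the lever, outwards from the turning axis, z up.
- lever: The torque-limiting lever; origin on its turning axis at table height. Push at the grip, square to the lever: some 5.5 N in free swing; once the nose meets the sleeve it climbs in a few mm to 10 N, where the limiter slips: the lever gives way at a steady load for 0.18 rad (20 mm at the grip). Then a hard stop: over 15 N the sleeve is crushed. At a pause all loads drop by a third or so.
- roller: The same roller to clamp; this point is on its underside, 12 mm below the shaft's axis as it lies at the start.
- roller_b: Another roller, to be left alone: the same shaft but three narrow sleeves, one of them in the very middle. Origin on its underside.
- motor: Small steel motor 36 mm in diameter, lying on the bench, to be left alone.
- screwdriver: Screwdriver lying on the bench, to be left alone.
- spanner: Open-ended spanner lying on the bench, to be left alone.
- jar: Clear jar 56 mm in diameter, 70 mm high, to be left alone.
- collar: White plastic collar 34 mm in diameter, 16 mm high, to be left alone.
- rail_bit: Short aluminium channel 130 x 30 x 18 mm, to be left alone.
Things that resemble listed ones, but are neither listed nor needed, are in the scene too. What is shaped like the roller but orange or red is not meant.

How it is judged (in metres and radians):
On the way, in this order (a step that is already met when the one before it is completed fails the run):
1. the roller lies in both notches, let go (z of roller_mid in the frame of cradle_seat between -0.004 and 0.003 m and x of roller_mid in the frame of cradle_seat between -0.004 and 0.004 m and y of roller_mid in the frame of cradle_seat between -0.012 and 0.012 m and angle between the y axis of roller_mid and the y axis of cradle_seat, either way round below 0.06 rad and contact force between the fingers and roller below 0.3 N), for 0.2 s.
2. the lever has been turned until the limiter slipped, the nose pressing the seated roller (z of roller_mid in the frame of cradle_seat between -0.004 and 0.003 m and x of roller_mid in the frame of cradle_seat between -0.004 and 0.004 m and y of roller_mid in the frame of cradle_seat between -0.012 and 0.012 m and angle between the y axis of roller_mid and the y axis of cradle_seat, either way round below 0.06 rad and contact force between swing_c0 and roller above 7 N and distance between lever_c0 and spline_c1 above 0.11557 m), for 0.1 s.
At the end, for the whole second after the job is handed in: The two-sleeve roller lies home in both notches (within 4 mm across, 12 mm along, 3 mm in height, 0.06 rad), at rest and held by the clamp nose with 6 to 15 N, the torque limiter having slipped (by 0.04 rad or more), and the lever is let go (z of roller_mid in the frame of cradle_seat between -0.004 and 0.003 m and x of roller_mid in the frame of cradle_seat between -0.004 and 0.004 m and y of roller_mid in the frame of cradle_seat between -0.012 and 0.012 m and angle between the y axis of roller_mid and the y axis of cradle_seat, either way round below 0.06 rad and contact force between swing_c0 and roller between 6 and 15 N and distance between lever_c0 and spline_c1 above 0.11557 m and linear speed of roller below 0.01 m/s); the robot touches nothing.
It fails at once if the sleeve is crushed: the nose presses the roller with more than 20 N (contact force between swing_c0 and roller above 20 N).
It fails at once if the swing arm itself is pushed by the robot instead of the lever (contact force between any of the fingers, the arm and swing_c0 above 2 N or contact force between any of the fingers, the arm and swing_c1 above 2 N).
It fails at once if another thing on the bench is moved by more than 30 mm (distance of any of roller_b, motor, screwdriver, spanner, jar, collar, rail_bit from where it was at the start of the episode above 0.03 m).
It also fails if it takes over 72 s, if anything falls off the work surface, if the arm or the gripper's body presses on something with over 40 N, if the wrist force passes 120 N, or if a joint passes its speed limit or range.

## Working session

There is one attempt and no reset: what is moved stays moved. The work goes in short steps, Python scripts to look and compute and a tool call to move; the robot and the scene stay as the last step left them, time stands still between calls to the robot, and variables do not carry over. Pictures are saved under pics/ and viewed, and the job is handed in when it is done.

Besides the shell and the picture viewer there is one more tool, called by a JSON object that holds its "name" and its "arguments", one argument or row to a line. send_rows: Moves the arm, as the interface text tells. Its arguments: {"type":"object","properties":{"deltas":{"type":"array","items":{"type":"array","items":{"type":"number"}}},"grip_force":{"type":"number"}},"required":["deltas"]}

```bash
ls; mkdir -p pics; python3 - <<'E'
from rig import manip, vision, ticket
import cv2, numpy as np
s=manip.read_state(); print(s, manip.tips_ahead)
for n in ("scene","top"):
    p,d=vision.grab_frame(n); cv2.imwrite(f"pics/{n}0.png",p[:,:,::-1]); np.save(f"pics/{n}0d.npy",d)
    i=vision.camera_info(n); print(n,i)
E
```

```text
pics
{'time': 0.0, 'qpos': array([-1.47858958e+00,  3.14033121e-01,  4.49633940e-02,  1.30361755e+00,
        2.65490288e-05,  1.43121138e+00]), 'joint_velocities': array([ 0.00144577,  0.00065621,  0.00148951, -0.0001473 , -0.00126643,
       -0.00066394]), 'joint_torque': array([-1.05632858e-03, -4.80627823e+01,  2.98532599e+01,  1.93080615e-02,
       -5.19060677e-05, -2.32548530e-06]), 'tcp_pos': array([ 132.07360566, -559.41948245,  403.78359299]), 'tool_rot': array([[ 9.73256395e-01,  2.29721499e-01, -1.47674705e-04],
       [ 2.29721364e-01, -9.73254612e-01,  1.88535713e-03],
       [ 2.89381979e-04, -1.86885992e-03, -9.99998212e-01]]), 'contact_force': array([-0.15420863, -0.42518598, -0.25086663]), 'torque': array([-0.00432698, -0.01666997, -0.06367649]), 'opening': 85.44381163066464} 173.4
scene {'camera_matrix': array([[621.58817152,   0.        , 321.58435275],
       [  0.        , 621.58817152, 242.03423893],
       [  0.        ,   0.        ,   1.        ]]), 'eye': array([1132.00138953,  344.28955885, 1249.07274495]), 'rotation': array([[-0.44988821,  0.73389185, -0.50892371],
       [ 0.89308437,  0.36909101, -0.25723943],
       [-0.00094676, -0.57024081, -0.82147704]])}
top {'camera_matrix': array([[607.67450622,   0.        , 321.65628759],
       [  0.        , 607.67450622, 231.20699325],
       [  0.        ,   0.        ,   1.        ]]), 'eye': array([ 189.92902556,   13.6432619 , 1521.03218459]), 'rotation': array([[-0.00710038, -0.98241385,  0.18658138],
       [-0.99994072,  0.00543515, -0.00943501],
       [ 0.00825498, -0.18663731, -0.9823942 ]])}
```

View pics/scene0.png

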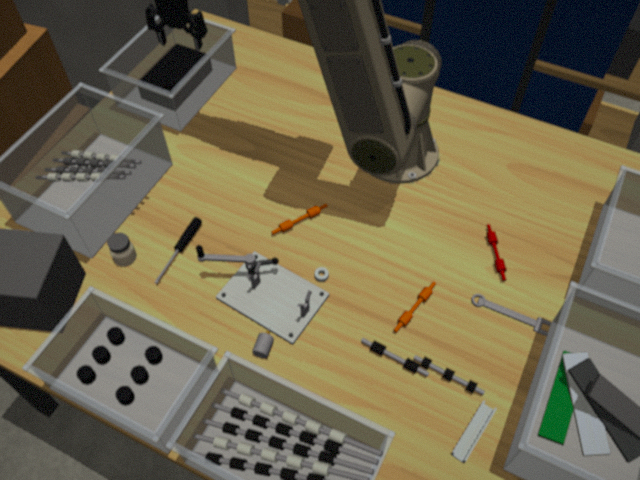

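View pics/top0.png

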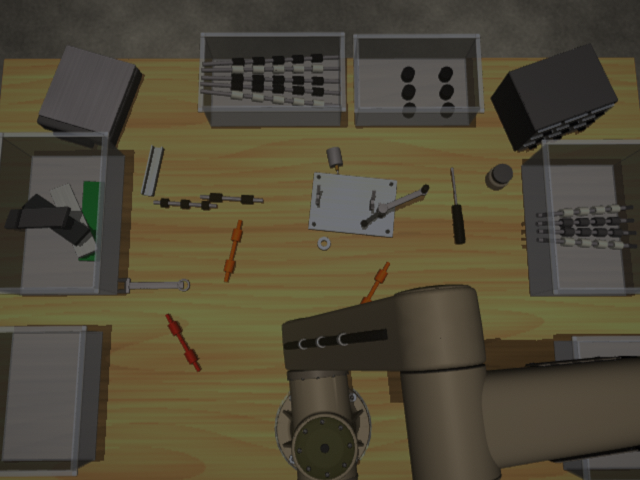

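```bash
python3 - <<'E'
import cv2, numpy as np
t=cv2.imread("pics/top0.png"); s=cv2.imread("pics/scene0.png")
def c(im,x,y,w,h,k,n):
    cv2.imwrite(n,np.clip(cv2.resize(im[y:y+h,x:x+w],None,fx=k,fy=k,interpolation=cv2.INTER_CUBIC)*1.6,0,255).astype(np.uint8))
c(t,140,180,140,40,5.5,"pics/a.png"); c(t,290,140,160,110,5,"pics/b.png")
c(s,340,320,160,90,5,"pics/c.png"); c(s,180,220,160,120,5,"pics/d.png")
E
```

```text
(no output)
```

View pics/a.png

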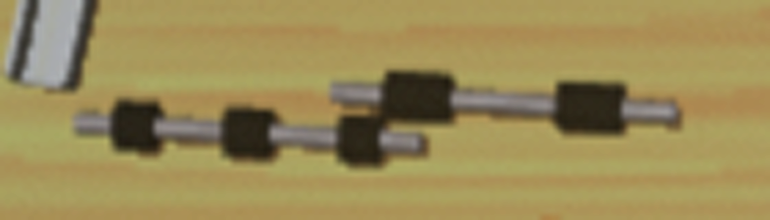

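View pics/b.png

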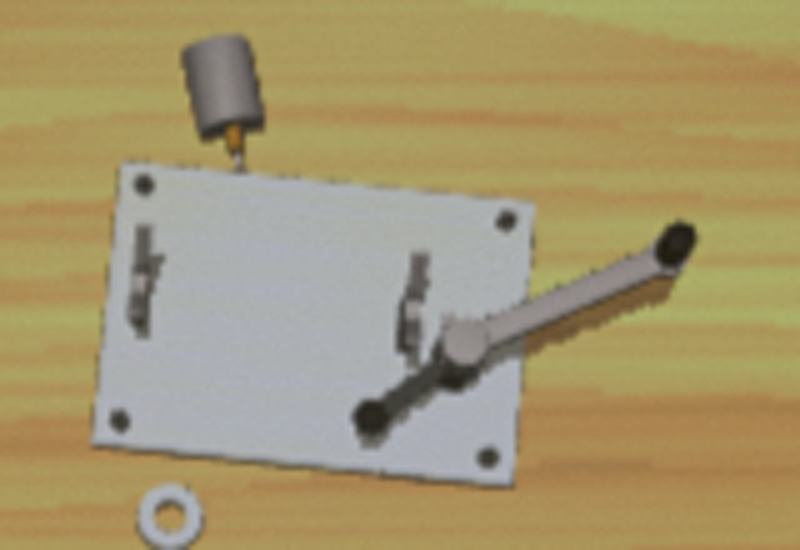

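View pics/c.png

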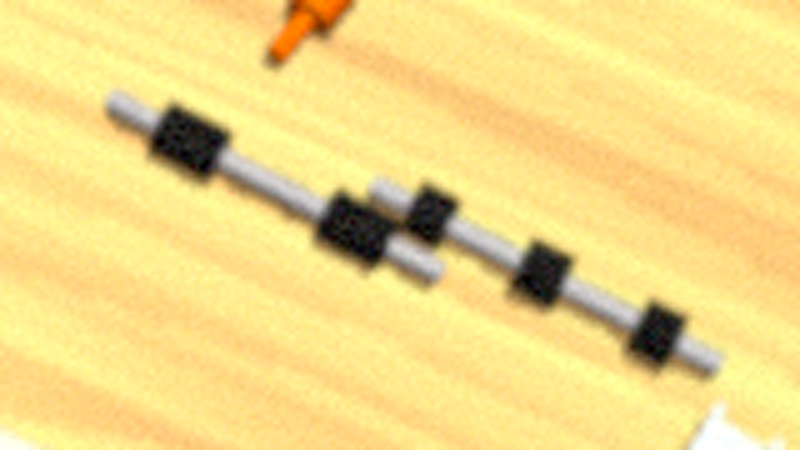

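View pics/d.png

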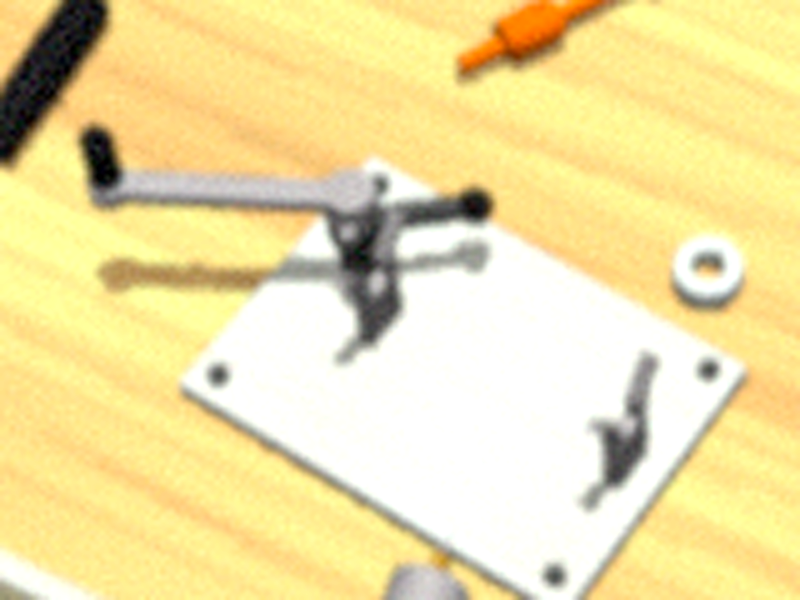

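```bash
cat > h.py <<'E'
from rig import manip, vision, ticket
import cv2, numpy as np
np.set_printoptions(precision=2,suppress=True)
def ray(n,px,i=None):
    i=i or vision.camera_info(n); K=i["camera_matrix"]; 
    px=np.atleast_2d(np.asarray(px,float)); v=np.c_[(px[:,0]-K[0,2])/K[0,0],(px[:,1]-K[1,2])/K[1,1],np.ones(len(px))]
    if n=="wrist":
        r=np.hypot(v[:,0],v[:,1]); v=np.c_[v[:,:2]*(np.sin(r)/np.maximum(r,1e-9))[:,None],np.cos(r)]
    return i["eye"], v@i["rotation"].T
def onz(n,px,z,i=None):
    e,d=ray(n,px,i); return e+d*((z-e[2])/d[:,2])[:,None]
def proj(n,P,i=None):
    i=i or vision.camera_info(n); K=i["camera_matrix"]; c=(np.atleast_2d(P)-i["eye"])@i["rotation"]
    if n=="wrist":
        r=np.hypot(c[:,0],c[:,1]); th=np.arctan2(r,c[:,2]); u=c[:,:2]/np.maximum(r,1e-9)[:,None]*th[:,None]
    else: u=c[:,:2]/c[:,2:]
    return u*K[0,0]+K[:2,2]
def show(im,x,y,w,h,k,n,g=1.6):
    cv2.imwrite(n,np.clip(cv2.resize(im[y:y+h,x:x+w],None,fx=k,fy=k,interpolation=cv2.INTER_CUBIC)*g,0,255).astype(np.uint8)[:600,:800])
E
python3 - <<'E'
from h import *
t=cv2.imread("pics/top0.png"); s=cv2.imread("pics/scene0.png")
for n,im,(x,y,w,h) in (("top",t,(140,180,140,40)),("scene",s,(340,320,160,90))):
    m=(im.max(2)<(45 if n=="top" else 60)).astype(np.uint8)
    q=np.zeros_like(m); q[y:y+h,x:x+w]=m[y:y+h,x:x+w]
    k,l,st,c=cv2.connectedComponentsWithStats(q)
    for a in range(1,k):
        if st[a,4]>15: print(n,st[a],c[a],onz(n,c[a],13)[0])
# cradle by hand px from b.png (x/5+290, y/5+140)
f=lambda x,y:(x/5+290,y/5+140)
print("hub",onz("top",f(463,341),80)[0],"grip",onz("top",f(678,238),114)[0],"nose",onz("top",f(371,417),60)[0])
print("plate corners",onz("top",[f(122,163),f(535,205),f(514,488),f(93,443)],12))
g=lambda x,y:(x/5+180,y/5+220)
print("sc hub",onz("scene",g(349,188),80)[0],"grip",onz("scene",g(95,135),114)[0],"nose",onz("scene",g(472,204),60)[0])
print("corner",onz("scene",[g(183,385),g(745,372)],12))
m=(t.min(2)>90).astype(np.uint8)
E
```

```text
top [152 180   5  16  17] [154.29 187.94] [591.22 425.94  13.  ]
top [201 193  21  17 170] [211.34 200.3 ] [558.02 279.55  13.  ]
top [241 195  12   9 101] [246.5  199.19] [560.48 190.13  13.  ]
top [160 199   9   9  67] [164.13 202.61] [552.58 399.27  13.  ]
top [180 200  10   9  73] [184.73 203.74] [549.37 346.9   13.  ]
scene [370 342  15  13 127] [377.04 347.98] [561.59 190.03  13.  ]
scene [404 358  27  15 215] [416.08 364.64] [559.6 279.9  13. ]
scene [443 369  11  12  87] [447.82 374.67] [550.63 348.07  13.  ]
scene [466 381  10  12  82] [470.76 386.57] [554.01 399.87  13.  ]
hub [ 519.78 -148.91   80.  ] grip [ 562.   -249.37  114.  ] nose [ 486.35 -104.97   60.  ]
plate corners [[ 630.23   16.74   12.  ]
 [ 606.84 -195.48   12.  ]
 [ 459.11 -180.39   12.  ]
 [ 483.43   32.13   12.  ]]
sc hub [ 518.41 -146.95   80.  ] grip [ 562.52 -247.29  114.  ] nose [ 490.24 -100.77   60.  ]
corner [[ 609.72 -188.49   12.  ]
 [ 488.28   37.71   12.  ]]
```

{"name": "send_rows", "arguments": {
  "deltas": [
    [3.5,-2,0,0,0,-0.1,8.5],
    [7,-4,0,0,0,-0.2,8.5],
    [10.5,-6,0,0,0,-0.3,8.5],
    [14,-8,0,0,0,-0.4,8.5],
    [17.5,-10,0,0,0,-0.5,8.5],
    [21,-12,0,0,0,-0.6,8.5],
    [24.5,-14,0,0,0,-0.7,8.5],
    [28,-16,0,0,0,-0.8,8.5],
    [31.5,-18,0,0,0,-0.9,8.5],
    [35,-20,0,0,0,-1.0,8.5]
  ]
}}

```text
time: 0.93
tcp_pos: [427.8, -282.8, 404.5]
tool_rot: [[0.328, 0.945, -0.0], [0.945, -0.328, 0.0], [0.0, -0.0, -1.0]]
contact_force: [0.8, -0.3, 0.7]
opening: 84.7
```

```bash
cat >> h.py <<'E'
def goto(xy,z,yaw):
    "move to a downward-pointing pose: tool delta cm, rotvec"
    from scipy.spatial.transform import Rotation as Ro
    s=manip.read_state(); R=s["tool_rot"]; c,sn=np.cos(yaw),np.sin(yaw)
    T=np.array([[c,sn,0],[sn,-c,0],[0,0,-1.]])
    d=R.T@(np.array([xy[0],xy[1],z])-s["tcp_pos"])/10
    print("t",s["time"],"pos",s["tcp_pos"],"yaw",np.arctan2(R[1,0],R[0,0]),"F",s["contact_force"],"open",s["opening"]); print("delta",d,Ro.from_matrix(R.T@T).as_rotvec(), "len",np.linalg.norm(d))
E
python3 -c "
from h import *
goto((559,235),400,1.51)"
```

```text
t 0.9333 pos [ 427.77 -282.83  404.46] yaw 1.236599009103273 F [ 0.81 -0.25  0.73] open 84.65280079356093
delta [53.22 -4.59  0.45] [-0.   -0.   -0.27] len 53.42235586257592
```

```bash
python3 -c "
from h import *
goto((500,-90),400,1.46)"
```

```text
t 0.9333 pos [ 427.77 -282.83  404.46] yaw 1.236599009103273 F [ 0.81 -0.25  0.73] open 84.65280079356093
delta [20.59  0.5   0.45] [-0.   -0.   -0.22] len 20.596776687686994
```

{"name": "send_rows", "arguments": {
  "deltas": [
    [3,0.1,0,0,0,-0.05,8.5],
    [6,0.2,0.1,0,0,-0.1,8.5],
    [9,0.3,0.2,0,0,-0.15,8.5],
    [12,0.4,0.3,0,0,-0.2,8.5],
    [15,0.5,0.4,0,0,-0.22,8.5],
    [18,0.5,0.4,0,0,-0.22,8.5],
    [20.5,0.5,0.4,0,0,-0.22,8.5],
    [20.5,0.5,0.4,0,0,-0.22,8.5],
    [20.5,0.5,0.4,0,0,-0.22,8.5],
    [20.5,0.5,0.4,0,0,-0.22,8.5]
  ]
}}

```text
time: 1.77
tcp_pos: [499.5, -93.0, 400.4]
tool_rot: [[0.118, 0.993, -0.001], [0.993, -0.118, -0.0], [-0.0, -0.001, -1.0]]
contact_force: [-0.3, 0.6, -0.2]
opening: 85.2
```

```bash
python3 -c "
from h import *
i=vision.camera_info('wrist');print(i)
import pickle; pickle.dump(i,open('w1.pkl','wb'))
p,d=vision.grab_frame('wrist'); cv2.imwrite('pics/w1.png',p[:,:,::-1])
goto((559,235),400,1.51)"
```

```text
{'camera_matrix': array([[371.65,   0.  , 322.98],
       [  0.  , 371.65, 236.57],
       [  0.  ,   0.  ,   1.  ]]), 'eye': array([507.38, -27.69, 369.07]), 'rotation': array([[ 0.99, -0.11, -0.03],
       [-0.12, -0.96, -0.26],
       [-0.  ,  0.26, -0.97]])}
t 1.8167 pos [499.47 -93.51 400.46] yaw 1.4511526343057206 F [ 0.08 -0.02  0.74] open 85.00601101937292
delta [33.33  1.99  0.03] [-0.    0.   -0.06] len 33.38650685171162
```

View pics/w1.png

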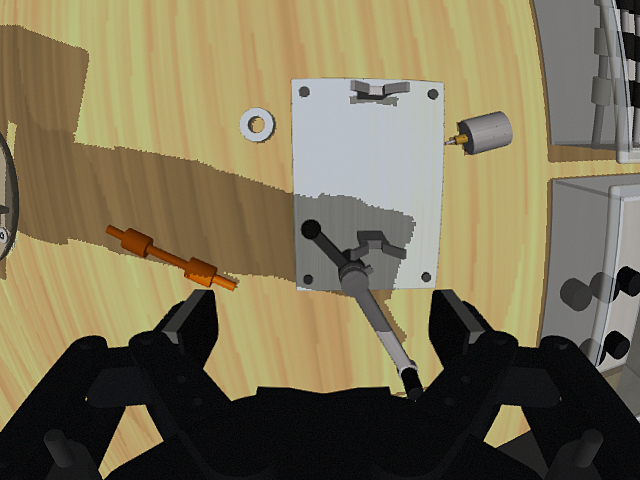

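```bash
python3 -c "
from h import *
im=cv2.imread('pics/w1.png'); show(im,285,70,165,130,4.8,'pics/w1a.png',1.0); show(im,285,200,165,120,4.8,'pics/w1b.png',1.6)"
```

```text
(no output)
```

View pics/w1a.png

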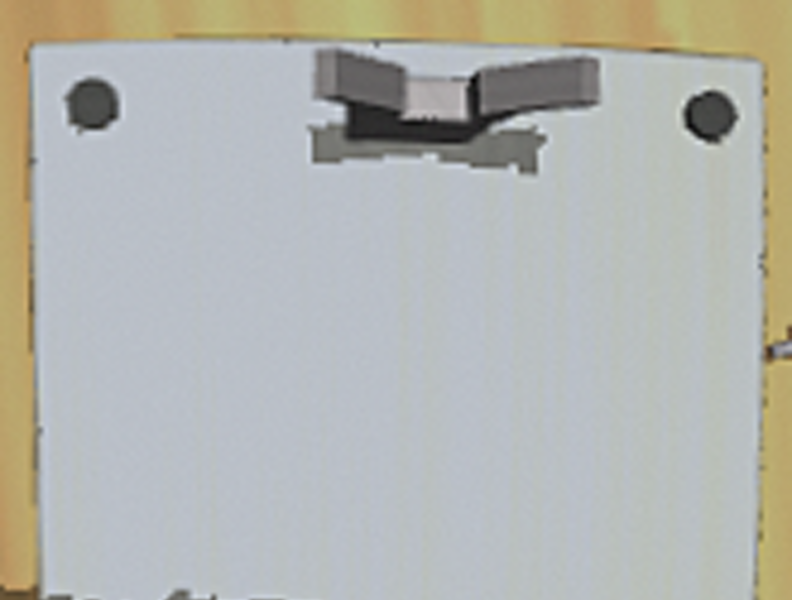

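View pics/w1b.png

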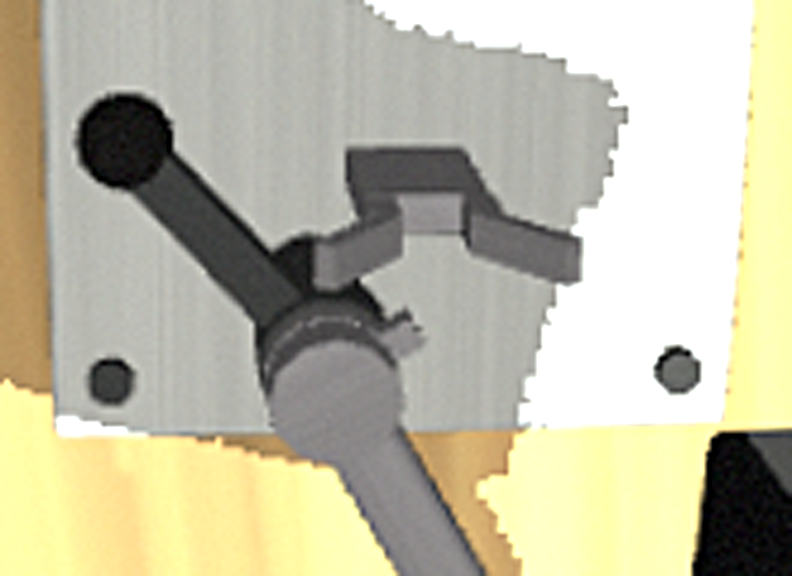

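{"name": "send_rows", "arguments": {
  "deltas": [
    [3.5,0.2,0,0,0,0,8.5],
    [7,0.4,0,0,0,-0.05,8.5],
    [10.5,0.6,0,0,0,-0.06,8.5],
    [14,0.8,0,0,0,-0.06,8.5],
    [17.5,1.0,0,0,0,-0.06,8.5],
    [21,1.3,0,0,0,-0.06,8.5],
    [24,1.6,0,0,0,-0.06,8.5],
    [27,2,0,0,0,-0.06,8.5],
    [27,2,0,0,0,-0.06,8.5],
    [27,2,0,0,0,-0.06,8.5]
  ]
}}

```text
time: 2.65
tcp_pos: [552.0, 172.9, 400.2]
tool_rot: [[0.058, 0.998, -0.001], [0.998, -0.058, -0.001], [-0.001, -0.001, -1.0]]
contact_force: [0.4, -0.3, -1.0]
opening: 84.7
```

```bash
python3 -c "
from h import *
i=vision.camera_info('wrist');print(i)
import pickle; pickle.dump(i,open('w2.pkl','wb'))
p,d=vision.grab_frame('wrist'); cv2.imwrite('pics/w2.png',p[:,:,::-1])
goto((559,235),400,1.51)"
```

```text
{'camera_matrix': array([[371.65,   0.  , 322.98],
       [  0.  , 371.65, 236.57],
       [  0.  ,   0.  ,   1.  ]]), 'eye': array([555.89, 238.59, 368.83]), 'rotation': array([[ 1.  , -0.06, -0.02],
       [-0.06, -0.96, -0.26],
       [-0.  ,  0.26, -0.97]])}
t 2.7 pos [551.77 172.01 400.25] yaw 1.5112792285514556 F [-0.54 -0.72 -0.12] open 84.87582160835848
delta [6.33 0.35 0.02] [-0.  0.  0.] len 6.3400859635243405
```

View pics/w2.png

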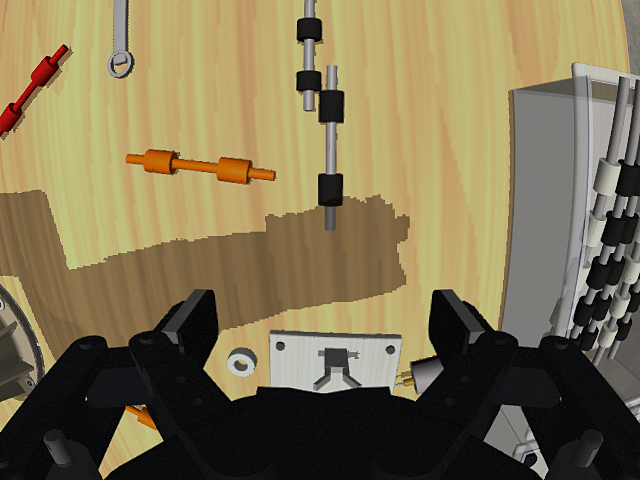

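```bash
python3 - <<'E'
from h import *
import pickle
i1=pickle.load(open('w1.pkl','rb')); i2=pickle.load(open('w2.pkl','rb'))
im=cv2.imread('pics/w2.png')
m=((im.max(2)<60)).astype(np.uint8); m[:, :280]=0; m[:,345:]=0; m[215:]=0
k,l,st,c=cv2.connectedComponentsWithStats(m)
for a in range(1,k):
    if st[a,4]>30: print(st[a],c[a],onz('wrist',c[a],16,i2)[0])
print("ends",onz('wrist',[(332.5,66),(330,230)],14,i2))
a=lambda x,y:(x/4.8+285,y/4.8+70); b=lambda x,y:(x/4.8+285,y/4.8+200)
F=onz('wrist',[a(437,98),b(433,213)],50,i1); print("floors",F, np.linalg.norm(F[0]-F[1])); print("edges far",onz('wrist',[a(403,98),a(470,98),b(402,213),b(465,213)],50,i1))
mid=F.mean(0); y=F[0]-F[1]; y/=np.linalg.norm(y); x=np.array([y[1],-y[0],0]); print("seat",mid,"ang",np.arctan2(y[1],y[0]))
hub=onz('wrist',b(334,400),80,i1)[0]; print("hub",hub,"seat from hub",hub+19.5*x+93*y)
print("nose",onz('wrist',b(125,138),60,i1)[0])
g=onz('wrist',[(408.5,371),(414.5,393)],114,i1);print("grip",g)
cor=onz('wrist',[a(92,104),a(710,116),b(110,381),b(677,371)],12,i1);print("screws",cor, np.arctan2(*(cor[0]-cor[2])[1::-1]),np.arctan2(*(cor[1]-cor[3])[1::-1]),cor.mean(0))
show(im,285,50,80,190,3,'pics/w2a.png',1.2)
show(cv2.imread('pics/w1.png'),370,340,60,70,8,'pics/w1c.png',2)
E
```

```text
[297  18  25  24 532] [308.82  29.  ] [548.67 347.56  16.  ]
[ 296   70   48   53 1246] [322.5   96.29] [557.63 279.91  16.  ]
[318 174  25  33 782] [329.85 189.73] [559.4  190.47  16.  ]
ends [[568.76 309.24  14.  ]
 [557.4  150.34  14.  ]]
floors [[ 557.03   10.12   50.  ]
 [ 542.8  -124.91   50.  ]] 135.7735180866234
edges far [[ 550.97   10.63   50.  ]
 [ 562.95    9.64   50.  ]
 [ 536.97 -124.2    50.  ]
 [ 548.85 -125.65   50.  ]]
seat [549.92 -57.4   50.  ] ang 1.465783656084314
hub [ 519.51 -147.68   80.  ] seat from hub [548.65 -57.23  80.  ]
nose [ 488.01 -101.39   60.  ]
grip [[ 556.81 -220.32  114.  ]
 [ 562.12 -246.14  114.  ]]
screws [[ 494.96   20.69   12.  ]
 [ 618.89    7.38   12.  ]
 [ 474.93 -165.7    12.  ]
 [ 598.6  -179.3    12.  ]] 1.4637725638862056 1.4625627742206677 [546.85 -79.23  12.  ]
```

View pics/w2a.png

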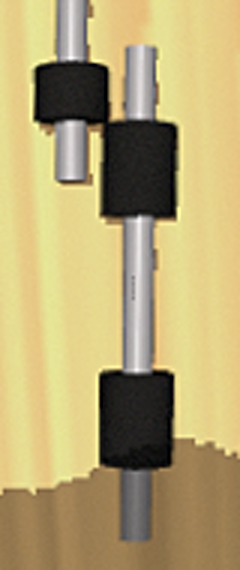

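View pics/w1c.png

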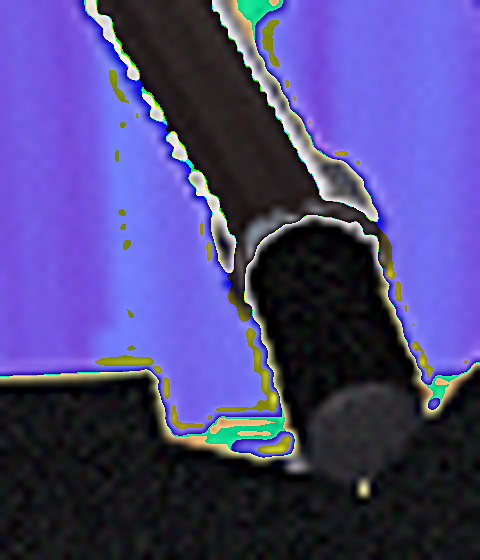

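```bash
python3 - <<'E'
from h import *
import pickle
i2=pickle.load(open('w2.pkl','rb'))
print(onz('wrist',[(331.6,106),(331,148),(330,190)],15,i2))
goto((563,230),176,1.50)
E
```

```text
[[565.59 270.22  15.  ]
 [562.74 230.23  15.  ]
 [559.55 190.06  15.  ]]
t 2.7 pos [551.77 172.01 400.25] yaw 1.5112792285514556 F [-0.54 -0.72 -0.12] open 84.87582160835848
delta [ 5.87  0.79 22.42] [-0.    0.    0.01] len 23.190156532314077
```

{"name": "send_rows", "arguments": {
  "deltas": [
    [2,0.3,2,0,0,0.015,5],
    [4,0.5,4,0,0,0.015,5],
    [5.8,0.8,6,0,0,0.015,5],
    [5.8,0.8,8,0,0,0.015,5],
    [5.8,0.8,10,0,0,0.015,5],
    [5.8,0.8,12,0,0,0.015,5],
    [5.8,0.8,14,0,0,0.015,5],
    [5.8,0.8,16,0,0,0.015,5],
    [5.8,0.8,16,0,0,0.015,5],
    [5.8,0.8,16,0,0,0.015,5]
  ]
}}

```text
time: 3.53
tcp_pos: [562.7, 228.2, 239.9]
tool_rot: [[0.077, 0.997, -0.003], [0.997, -0.077, -0.001], [-0.001, -0.003, -1.0]]
contact_force: [0.3, -0.4, 0.6]
opening: 50.4
```

```bash
python3 -c "
from h import *
p,d=vision.grab_frame('wrist'); cv2.imwrite('pics/w3.png',p[:,:,::-1])
goto((562.7,230),176,1.496)"
```

```text
t 3.5833 pos [563.34 228.73 241.25] yaw 1.4946339371321011 F [0.13 0.88 0.01] open 49.72446370265271
delta [ 0.12 -0.07  6.52] [-0.  0. -0.] len 6.526290111830364
```

View pics/w3.png

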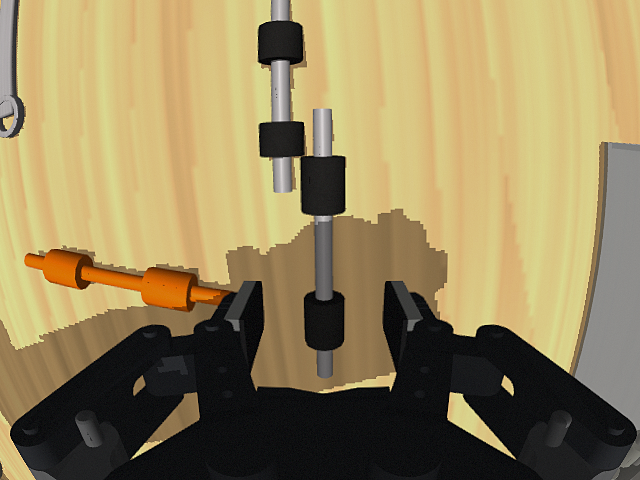

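{"name": "send_rows", "arguments": {
  "deltas": [
    [0.1,0,2,0,0,0,4],
    [0.1,0,4,0,0,0,4],
    [0.1,0,5.5,0,0,0,4],
    [0.1,0,6.3,0,0,0,4],
    [0.1,0,6.3,0,0,0,4],
    [0.1,0,6.3,0,0,0,4],
    [0.1,0,6.3,0,0,0,3],
    [0.1,0,6.3,0,0,0,2],
    [0.1,0,6.3,0,0,0,0.5],
    [0.1,0,6.3,0,0,0,0.5]
  ],
  "grip_force": 60
}}

```text
time: 4.42
tcp_pos: [563.6, 231.4, 179.0]
tool_rot: [[0.074, 0.997, 0.002], [0.997, -0.074, 0.0], [0.001, 0.002, -1.0]]
contact_force: [-1.2, -0.8, 5.0]
opening: 7.4
```

```bash
python3 -c "
from h import *
p,d=vision.grab_frame('wrist'); cv2.imwrite('pics/w4.png',p[:,:,::-1])
goto((562.7,230),176,1.496)"
```

```text
t 4.4667 pos [563.58 231.36 179.  ] yaw 1.496874195080888 F [-1.34  0.29  4.92] open 7.559256993334157
delta [-0.14 -0.08  0.3 ] [ 0. -0.  0.] len 0.34108433224460416
```

View pics/w4.png

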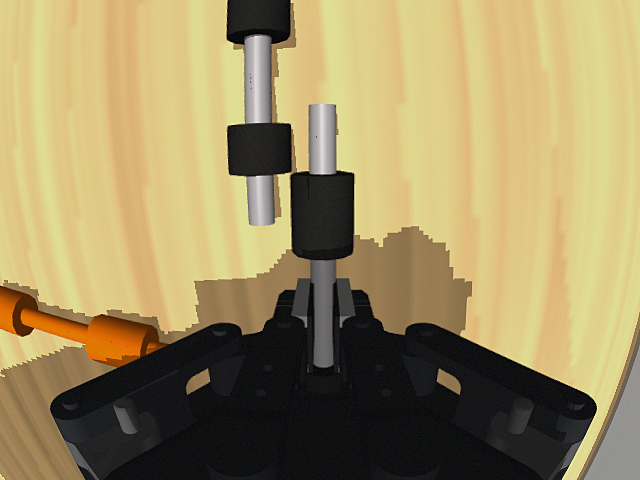

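{"name": "send_rows", "arguments": {
  "deltas": [
    [0,0,0,0,0,0,0.5],
    [0,0,0,0,0,0,0.5],
    [0,0,-0.5,0,0,0,0.5],
    [0,0,-1,0,0,0,0.5],
    [0,0,-2,0,0,0,0.5],
    [0,0,-4,0,0,0,0.5],
    [0,0,-6,0,0,0,0.5],
    [0,0,-8,0,0,0,0.5],
    [0,0,-8,0,0,0,0.5],
    [0,0,-8,0,0,0,0.5]
  ]
}}

```text
time: 5.3
tcp_pos: [563.7, 231.4, 259.3]
tool_rot: [[0.074, 0.997, 0.003], [0.997, -0.074, 0.001], [0.001, 0.003, -1.0]]
contact_force: [-0.5, 0.5, -1.7]
opening: 7.4
```

```bash
python3 -c "
from h import *
p,d=vision.grab_frame('wrist'); cv2.imwrite('pics/w5.png',p[:,:,::-1])
p,d=vision.grab_frame('scene'); cv2.imwrite('pics/s5f.png',p[:,:,::-1]); show(p[:,:,::-1],320,250,160,120,5,'pics/s5.png',1.3)
goto((562.7,230),176,1.496)"
```

```text
t 5.4 pos [562.6  231.1  256.93] yaw 1.49681219829615 F [ 0.72  0.23 -2.51] open 7.2447780275566505
delta [-0.1   0.03  8.09] [-0.  0.  0.] len 8.093690290823064
```

View pics/w5.png

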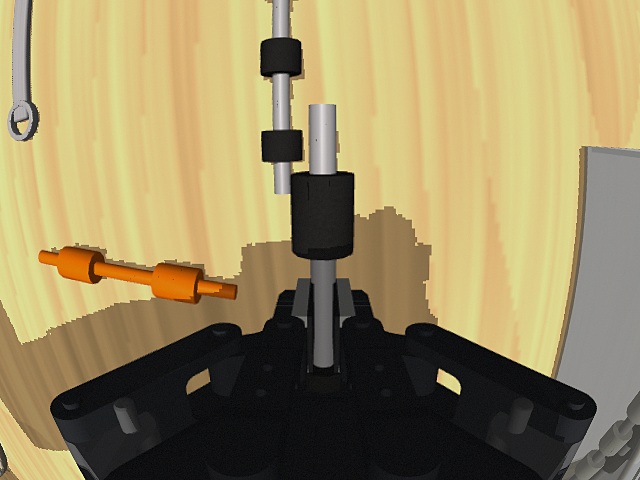

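View pics/s5f.png

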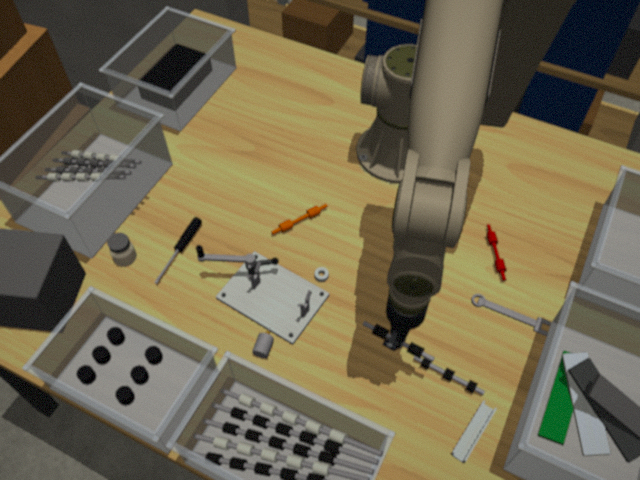

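```bash
python3 - <<'E'
from h import *
from scipy.optimize import fsolve
s=manip.read_state(); i=vision.camera_info('wrist'); R=s['tool_rot']; t=s['tcp_pos']
# points in tool frame: x along roller
P=lambda y0,h,a,r:(t+R@np.array([y0+a,0,h-r]))
def f(v): return [proj('wrist',P(*v,80,5),i)[0,1]-104.5, proj('wrist',P(*v,25,12),i)[0,1]-258]
v=fsolve(f,[0,167]);print("y0,h below tcp",v)
def f(v): return [proj('wrist',P(*v,55,12),i)[0,1]-172, proj('wrist',P(*v,25,12),i)[0,1]-258]
v=fsolve(f,[0,167]);print("y0,h below tcp",v)
for px in [(322.5,110),(323,215),(323.5,165)]:
    e,d=ray('wrist',[px],i); e=R.T@(e-t); d=R.T@d[0]; k=(162-e[2])/d[2]; print(e+k*d)
goto((549.3,-57.4),300,1.465)
goto((549.3,-57.4),226,1.465)
E
```

```text
y0,h below tcp [ -1.28 171.29]
y0,h below tcp [  0.11 167.08]
[ 76.36  -0.04 162.  ]
[ 39.05   0.12 162.  ]
[ 56.98   0.3  162.  ]
t 5.4 pos [562.6  231.1  256.93] yaw 1.49681219829615 F [ 0.72  0.23 -2.51] open 7.2447780275566505
delta [-28.87   0.8   -4.29] [-0.    0.    0.03] len 29.1998017745644
t 5.4 pos [562.6  231.1  256.93] yaw 1.49681219829615 F [ 0.72  0.23 -2.51] open 7.2447780275566505
delta [-28.87   0.81   3.11] [-0.    0.    0.03] len 29.04554928880607
```

{"name": "send_rows", "arguments": {
  "deltas": [
    [-2,0,-2,0,0,0.01,0.5],
    [-5.5,0.1,-4,0,0,0.02,0.5],
    [-9,0.2,-4.3,0,0,0.03,0.5],
    [-12.5,0.3,-4.3,0,0,0.03,0.5],
    [-16,0.4,-4.3,0,0,0.03,0.5],
    [-19.5,0.5,-4.3,0,0,0.03,0.5],
    [-23,0.6,-4.3,0,0,0.03,0.5],
    [-26,0.7,-4.3,0,0,0.03,0.5],
    [-28.9,0.8,-4.3,0,0,0.03,0.5],
    [-28.9,0.8,-4.3,0,0,0.03,0.5]
  ]
}}

```text
time: 6.23
tcp_pos: [549.2, -62.0, 299.2]
tool_rot: [[0.109, 0.994, -0.002], [0.994, -0.109, -0.002], [-0.002, -0.002, -1.0]]
contact_force: [0.2, 0.4, -1.6]
opening: 7.1
```

{"name": "send_rows", "arguments": {
  "deltas": [
    [0,0,0.5,0,0,0,0.5],
    [0,0,1,0,0,0,0.5],
    [0,0,1.5,0,0,0,0.5],
    [0,0,2,0,0,0,0.5],
    [0,0,2,0,0,0,0.5],
    [0,0,2,0,0,0,0.5],
    [0,0,2,0,0,0,0.5],
    [0,0,2,0,0,0,0.5],
    [0,0,2,0,0,0,0.5],
    [0,0,2,0,0,0,0.5]
  ]
}}

```text
time: 7.07
tcp_pos: [549.8, -57.5, 281.0]
tool_rot: [[0.104, 0.995, 0.001], [0.995, -0.104, -0.0], [-0.0, 0.001, -1.0]]
contact_force: [0.1, -0.3, -2.7]
opening: 7.1
```

```bash
python3 -c "
from h import *
import pickle
i=vision.camera_info('wrist')
p,d=vision.grab_frame('wrist'); cv2.imwrite('pics/w6.png',p[:,:,::-1])
pickle.dump(i,open('w6.pkl','wb'))
p,d=vision.grab_frame('scene'); show(p[:,:,::-1],190,200,160,120,5,'pics/s6.png',1.3)
goto((549.5,-57.4),226,1.465)"
```

```text
t 7.1667 pos [549.73 -57.63 280.91] yaw 1.466734139170736 F [ 0.22  1.04 -1.94] open 7.263674309119519
delta [ 0.02 -0.03  5.49] [0. 0. 0.] len 5.491575098456591
```

View pics/w6.png

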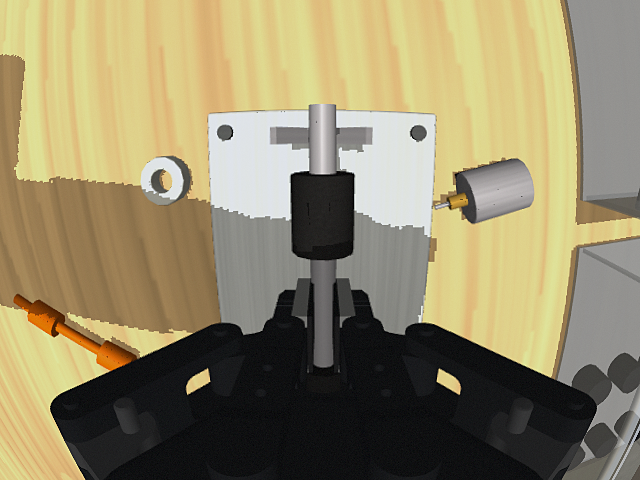

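View pics/s6.png

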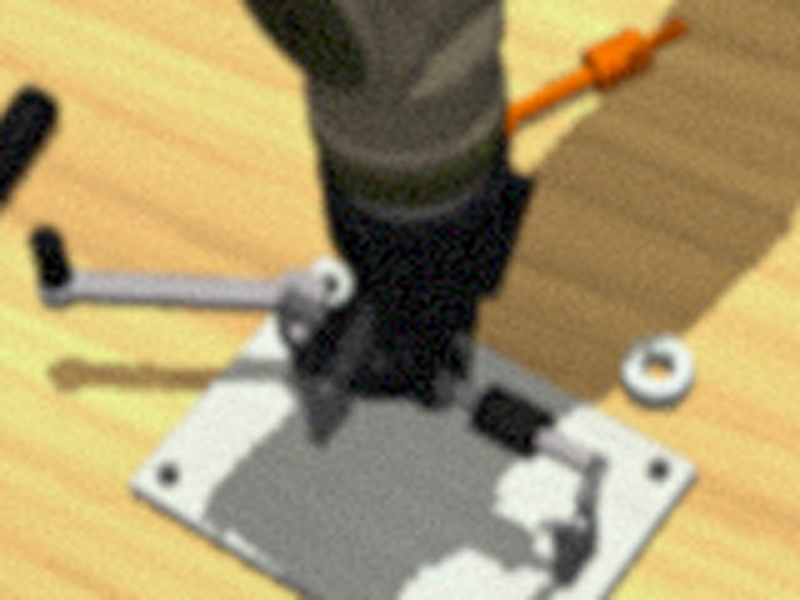

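{"name": "send_rows", "arguments": {
  "deltas": [
    [0,0,0.7,0,0,0,0.5],
    [0,0,1.4,0,0,0,0.5],
    [0,0,2.1,0,0,0,0.5],
    [0,0,2.8,0,0,0,0.5],
    [0,0,3.5,0,0,0,0.5],
    [0,0,4.1,0,0,0,0.5],
    [0,0,4.5,0,0,0,0.5],
    [0,0,4.8,0,0,0,0.5],
    [0,0,5,0,0,0,0.5],
    [0,0,5,0,0,0,0.5]
  ]
}}

```text
time: 8.0
tcp_pos: [549.6, -57.6, 230.3]
tool_rot: [[0.104, 0.995, -0.001], [0.995, -0.104, 0.0], [-0.0, -0.001, -1.0]]
contact_force: [0.0, 0.3, -2.0]
opening: 7.1
```

```bash
python3 -c "
from h import *
p,d=vision.grab_frame('wrist'); cv2.imwrite('pics/w7.png',p[:,:,::-1])
goto((549.5,-57.4),226,1.465)"
```

```text
t 8.05 pos [549.69 -57.61 230.64] yaw 1.4667930280909443 F [-1.02  0.03 -1.65] open 7.164249624133933
delta [ 0.02 -0.02  0.46] [-0.  0.  0.] len 0.46452161721631585
```

View pics/w7.png

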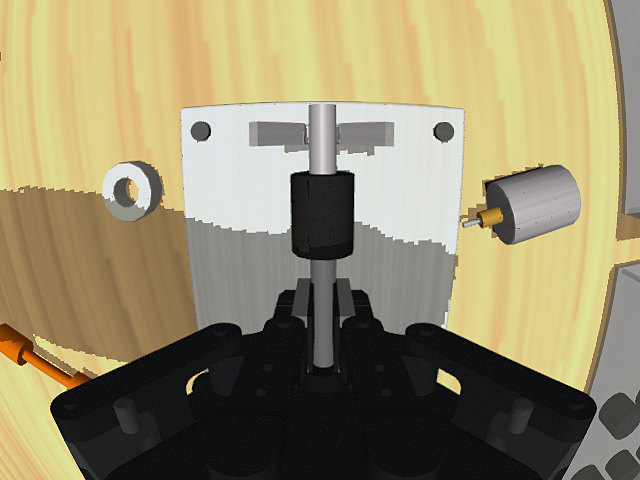

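{"name": "send_rows", "arguments": {
  "deltas": [
    [0,0,0.1,0,0,0,0.5],
    [0,0,0.2,0,0,0,0.5],
    [0,0,0.3,0,0,0,0.5],
    [0,0,0.4,0,0,0,0.5],
    [0,0,0.5,0,0,0,0.5],
    [0,0,0.6,0,0,0,0.5],
    [0,0,0.7,0,0,0,0.5],
    [0,0,0.7,0,0,0,0.5],
    [0,0,0.7,0,0,0,0.5],
    [0,0,0.7,0,0,0,0.5]
  ]
}}

```text
time: 8.88
tcp_pos: [549.7, -57.6, 223.7]
tool_rot: [[0.104, 0.995, 0.0], [0.995, -0.104, -0.0], [-0.0, 0.0, -1.0]]
contact_force: [-0.4, 0.1, -2.6]
opening: 7.2
```

Not touching yet; go on in small steps.

{"name": "send_rows", "arguments": {
  "deltas": [
    [0,0,0.05,0,0,0,0.5],
    [0,0,0.1,0,0,0,0.5],
    [0,0,0.15,0,0,0,0.5],
    [0,0,0.2,0,0,0,0.5],
    [0,0,0.25,0,0,0,0.5],
    [0,0,0.25,0,0,0,0.5],
    [0,0,0.25,0,0,0,0.5],
    [0,0,0.25,0,0,0,0.5],
    [0,0,0.25,0,0,0,0.5],
    [0,0,0.25,0,0,0,0.5]
  ]
}}

```text
time: 9.72
tcp_pos: [549.7, -57.6, 221.9]
tool_rot: [[0.104, 0.995, 0.001], [0.995, -0.104, -0.0], [-0.0, 0.001, -1.0]]
contact_force: [-2.4, 1.1, 5.5]
opening: 7.4
```

{"name": "send_rows", "arguments": {
  "deltas": [
    [0,0,0,0,0,0,1.0],
    [0,0,0,0,0,0,1.3],
    [0,0,0,0,0,0,1.6],
    [0,0,0,0,0,0,2],
    [0,0,0,0,0,0,2.5],
    [0,0,0,0,0,0,3],
    [0,0,0,0,0,0,3.5],
    [0,0,0,0,0,0,4],
    [0,0,0,0,0,0,4],
    [0,0,0,0,0,0,4]
  ]
}}

```text
time: 10.55
tcp_pos: [549.7, -57.6, 221.2]
tool_rot: [[0.104, 0.995, -0.0], [0.995, -0.104, -0.0], [-0.0, 0.0, -1.0]]
contact_force: [0.4, -0.3, -0.3]
opening: 40.1
```

{"name": "send_rows", "arguments": {
  "deltas": [
    [0,0,-1,0,0,0,4],
    [0,0,-3,0,0,0,4],
    [0,0,-5,0,0,0,4],
    [0,0,-7,0,0,0,4],
    [0,0,-9,0,0,0,4],
    [0,0,-11,0,0,0,4],
    [0,0,-13,0,0,0,4],
    [-1,0,-15,0,0,0,4],
    [-2,0,-17,0,0,0,4],
    [-2,0,-17,0,0,0,4]
  ]
}}

```text
time: 11.38
tcp_pos: [548.3, -78.8, 396.4]
tool_rot: [[0.105, 0.994, 0.007], [0.994, -0.105, -0.003], [-0.002, 0.008, -1.0]]
contact_force: [-0.1, -0.4, 1.3]
opening: 40.1
```

```bash
python3 -c "
from h import *
import pickle
i=vision.camera_info('wrist')
p,d=vision.grab_frame('wrist'); cv2.imwrite('pics/w8.png',p[:,:,::-1])
pickle.dump(i,open('w8.pkl','wb'))
goto((562,-248),300,1.465)"
```

```text
t 11.4333 pos [548.11 -78.2  394.28] yaw 1.465694612722284 F [-0.23  0.24 -0.18] open 39.66807736268269
delta [-16.73   3.11   9.46] [0.01 0.   0.  ] len 19.471095425838648
```

View pics/w8.png

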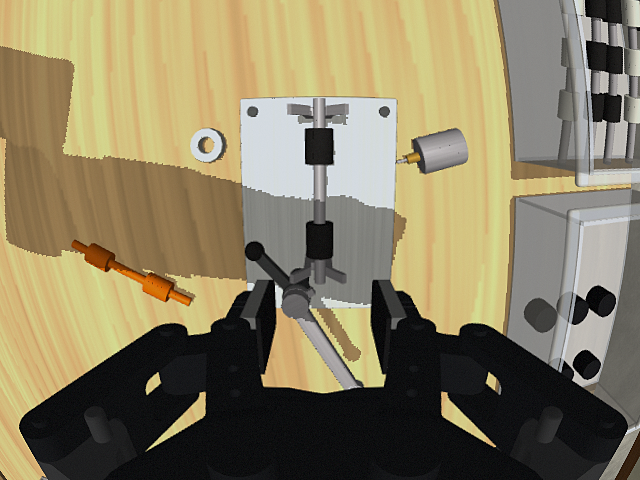

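```bash
python3 -c "
from h import *
import pickle
i=pickle.load(open('w8.pkl','rb'))
P=onz('wrist',[(319.5,147),(319.5,240.5)],60,i);print(P,P.mean(0))
print('hub',onz('wrist',(295,303.5),80,i),'nose',onz('wrist',(255,251.5),60,i))
goto((562.8,-248),320,1.978)"
```

```text
[[554.33 -19.78  60.  ]
 [545.89 -98.18  60.  ]] [550.11 -58.98  60.  ]
hub [[ 519.95 -145.39   80.  ]] nose [[ 489.13 -102.06   60.  ]]
t 11.4333 pos [548.11 -78.2  394.28] yaw 1.465694612722284 F [-0.23  0.24 -0.18] open 39.66807736268269
delta [-16.72   3.2    7.46] [ 0.01  0.   -0.51] len 18.59140308737173
```

{"name": "send_rows", "arguments": {
  "deltas": [
    [-2.5,0.5,1,0,0,-0.08,3.6],
    [-5,1,2,0,0,-0.16,3.6],
    [-7.5,1.5,3,0,0,-0.24,3.6],
    [-10,2,4,0,0,-0.32,3.6],
    [-12.5,2.5,5,0,0,-0.4,3.6],
    [-15,3,6,0,0,-0.48,3.6],
    [-16.7,3.2,7,0,0,-0.51,3.6],
    [-16.7,3.2,7,0,0,-0.51,3.6],
    [-16.7,3.2,7,0,0,-0.51,3.6],
    [-16.7,3.2,7,0,0,-0.51,3.6]
  ]
}}

```text
time: 12.27
tcp_pos: [561.9, -246.1, 320.9]
tool_rot: [[-0.395, 0.919, -0.001], [0.919, 0.395, 0.001], [0.001, -0.001, -1.0]]
contact_force: [-0.7, 0.2, 0.4]
opening: 35.9
```

```bash
python3 -c "
from h import *
p,d=vision.grab_frame('wrist'); cv2.imwrite('pics/w9.png',p[:,:,::-1])
p,d=vision.grab_frame('scene'); show(p[:,:,::-1],160,170,160,120,5,'pics/s9.png',1.3)
goto((562.8,-248),258,1.978)"
```

```text
t 12.3667 pos [ 562.19 -245.74  321.7 ] yaw 1.9776844925831878 F [0.78 0.3  0.27] open 36.13623438606065
delta [-0.23 -0.04  6.37] [ 0.  0. -0.] len 6.374602901844329
```

View pics/w9.png

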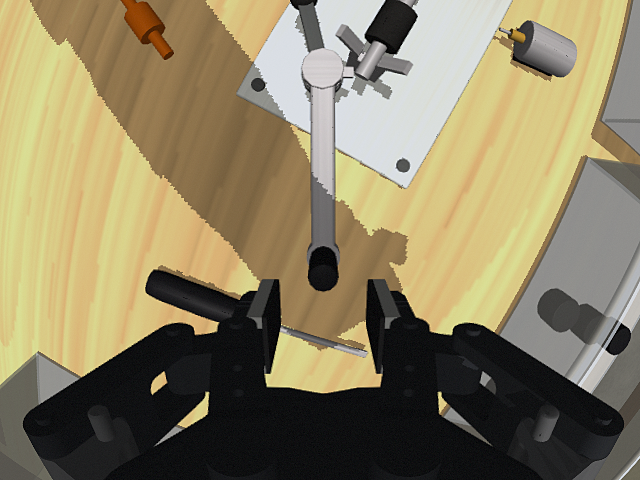

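View pics/s9.png

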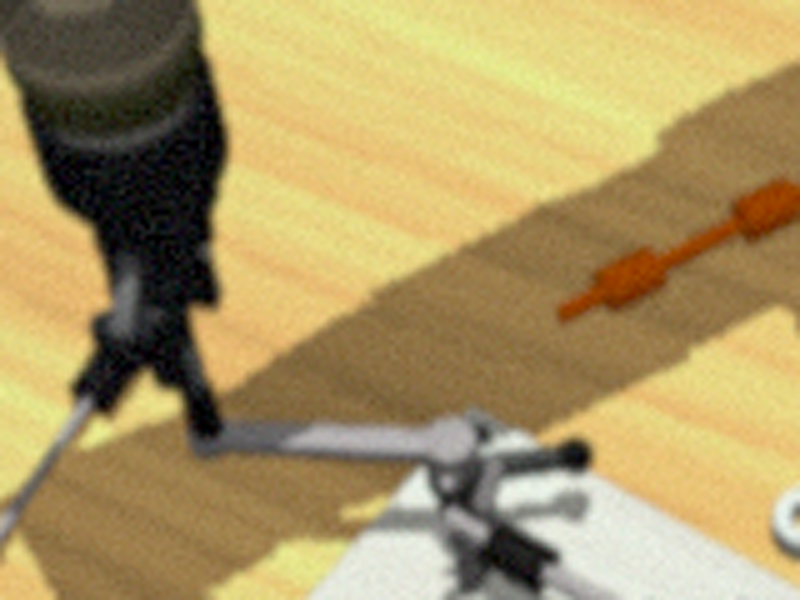

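```bash
python3 -c "
from h import *
print(onz('wrist',[(322.5,279),(322,70)],114),onz('wrist',(322,70),80))
goto((563,-248.5),259,1.978)"
```

```text
[[ 563.87 -248.98  114.  ]
 [ 523.   -154.57  114.  ]] [[ 520.38 -148.66   80.  ]]
t 12.3667 pos [ 562.19 -245.74  321.7 ] yaw 1.9776844925831878 F [0.78 0.3  0.27] open 36.13623438606065
delta [-0.28 -0.04  6.27] [ 0.  0. -0.] len 6.276894130657751
```

{"name": "send_rows", "arguments": {
  "deltas": [
    [-0.3,0,1,0,0,0,3.6],
    [-0.3,0,2,0,0,0,3.6],
    [-0.3,0,3,0,0,0,3.6],
    [-0.3,0,4,0,0,0,3.6],
    [-0.3,0,5,0,0,0,3.6],
    [-0.3,0,6,0,0,0,3.6],
    [-0.3,0,6.2,0,0,0,3.6],
    [-0.3,0,6.2,0,0,0,3.6],
    [-0.3,0,6.2,0,0,0,3.6],
    [-0.3,0,6.2,0,0,0,3.6]
  ]
}}

```text
time: 13.2
tcp_pos: [563.5, -249.9, 259.8]
tool_rot: [[-0.395, 0.919, 0.001], [0.919, 0.395, -0.001], [-0.001, 0.001, -1.0]]
contact_force: [0.1, 0.7, -0.3]
opening: 35.7
```

```bash
cat >> h.py <<'E'
HUB=np.array([519.9,-148.2])
def arc(phi, gap=10.0, z=259):
    "pose pushing the pin with +y pad when the lever is at phi (lead gap along -y of the tool)"
    s=manip.read_state(); yaw=phi+np.pi; y=np.array([np.sin(yaw),-np.cos(yaw)])
    c=HUB+110*np.array([np.cos(phi),np.sin(phi)])-gap*y
    goto(c,z,yaw)
def where(gap=10.0):
    s=manip.read_state(); R=s['tool_rot']; p=s['tcp_pos'][:2]+gap*R[:2,1]-HUB
    print("t",s['time'],"phi",np.arctan2(p[1],p[0]),"r",np.linalg.norm(p),"Ftool",R.T@s['contact_force'],"open",s['opening'])
E
python3 -c "
from h import *
p,d=vision.grab_frame('wrist'); cv2.imwrite('pics/w10.png',p[:,:,::-1])
where();
for a in (-1.163,-1.26,-1.36): arc(a)"
```

```text
t 13.25 phi -1.074933040226707 r 111.11055626886298 Ftool [0.05 0.06 0.07] open 36.2574603605951
t 13.25 pos [ 563.58 -249.88  259.9 ] yaw 1.9767128999052046 F [ 0.04  0.07 -0.07] open 36.2574603605951
delta [ 0.06 -0.98  0.09] [ 0.  0. -0.] len 0.9835988139281971
t 13.25 pos [ 563.58 -249.88  259.9 ] yaw 1.9767128999052046 F [ 0.04  0.07 -0.07] open 36.2574603605951
delta [ 0.21 -2.04  0.09] [0.  0.  0.1] len 2.0511250021861738
t 13.25 pos [ 563.58 -249.88  259.9 ] yaw 1.9767128999052046 F [ 0.04  0.07 -0.07] open 36.2574603605951
delta [ 0.47 -3.11  0.09] [0.  0.  0.2] len 3.1482000048314096
```

View pics/w10.png

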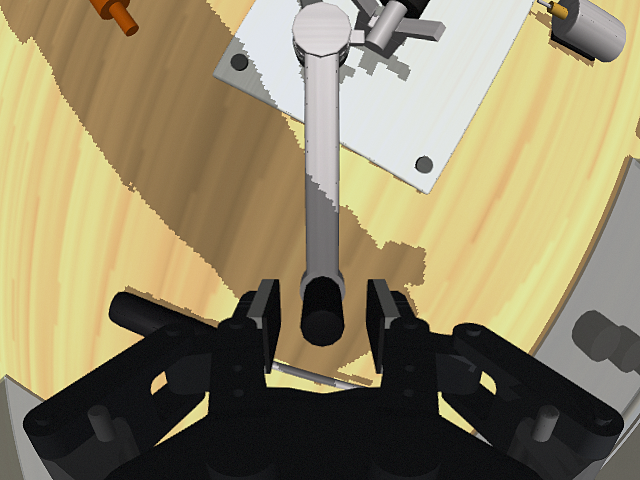

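{"name": "send_rows", "arguments": {
  "deltas": [
    [0,-0.3,0,0,0,0,3.6],
    [0,-0.6,0,0,0,0,3.6],
    [0,-0.9,0,0,0,0,3.6],
    [0.1,-1.2,0,0,0,0.03,3.6],
    [0.1,-1.5,0,0,0,0.05,3.6],
    [0.2,-1.8,0,0,0,0.08,3.6],
    [0.2,-2.1,0,0,0,0.11,3.6],
    [0.3,-2.4,0,0,0,0.14,3.6],
    [0.4,-2.8,0,0,0,0.17,3.6],
    [0.5,-3.1,0,0,0,0.2,3.6]
  ]
}}

```text
time: 14.08
tcp_pos: [533.7, -257.6, 259.8]
tool_rot: [[-0.203, 0.979, 0.004], [0.979, 0.203, -0.001], [-0.001, 0.004, -1.0]]
contact_force: [6.0, 1.5, -1.4]
opening: 35.9
```

```bash
python3 -c "
from h import *
p,d=vision.grab_frame('wrist'); cv2.imwrite('pics/w11.png',p[:,:,::-1])
where();
for a in (-1.46,-1.56): arc(a)"
```

```text
t 14.1333 phi -1.3595345050739718 r 109.918846809883 Ftool [-1.38  4.01  1.84] open 35.908977688881244
t 14.1333 pos [ 533.15 -257.69  259.75] yaw 1.77384899779883 F [ 4.21 -0.55 -1.82] open 35.908977688881244
delta [ 0.13 -1.1   0.07] [0.   0.   0.09] len 1.1096409523638529
t 14.1333 pos [ 533.15 -257.69  259.75] yaw 1.77384899779883 F [ 4.21 -0.55 -1.82] open 35.908977688881244
delta [ 0.39 -2.17  0.07] [0.   0.   0.19] len 2.208795034055368
```

View pics/w11.png

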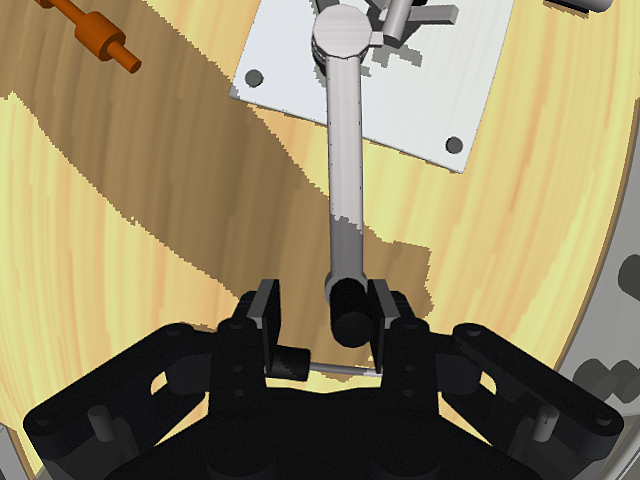

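{"name": "send_rows", "arguments": {
  "deltas": [
    [0,-0.3,0,0,0,0.02,3.6],
    [0.1,-0.6,0,0,0,0.05,3.6],
    [0.1,-0.9,0,0,0,0.08,3.6],
    [0.2,-1.3,0,0,0,0.11,3.6],
    [0.2,-1.6,0,0,0,0.14,3.6],
    [0.3,-1.9,0,0,0,0.17,3.6],
    [0.4,-2.2,0,0,0,0.19,3.6],
    [0.5,-2.5,0,0,0,0.22,3.6],
    [0.6,-2.8,0,0,0,0.25,3.6],
    [0.7,-3.1,0,0,0,0.28,3.6]
  ]
}}

```text
time: 14.97
tcp_pos: [501.9, -257.4, 259.8]
tool_rot: [[0.075, 0.997, 0.004], [0.997, -0.075, -0.002], [-0.001, 0.004, -1.0]]
contact_force: [5.1, -1.0, -1.8]
opening: 36.1
```

```bash
python3 -c "
from h import *
where();
p,d=vision.grab_frame('wrist'); cv2.imwrite('pics/w12.png',p[:,:,::-1])
p,d=vision.grab_frame('top'); show(p[:,:,::-1],290,140,160,110,5,'pics/t12.png',1.5)
for a in (-1.66,-1.74,-1.82): arc(a)"
```

```text
t 14.9667 phi -1.6435683797356435 r 110.21742612861566 Ftool [-0.57  5.18  1.83] open 36.14518652906756
t 15.0667 pos [ 501.51 -257.36  259.79] yaw 1.496652966054928 F [ 4.45 -1.36 -1.36] open 36.24537160425543
delta [ 0.04 -0.14  0.08] [0.   0.   0.02] len 0.16527577236557983
t 15.0667 pos [ 501.51 -257.36  259.79] yaw 1.496652966054928 F [ 4.45 -1.36 -1.36] open 36.24537160425543
delta [ 0.17 -1.01  0.08] [0.  0.  0.1] len 1.0306785360199247
t 15.0667 pos [ 501.51 -257.36  259.79] yaw 1.496652966054928 F [ 4.45 -1.36 -1.36] open 36.24537160425543
delta [ 0.36 -1.88  0.07] [0.   0.   0.18] len 1.911728048413549
```

View pics/w12.png

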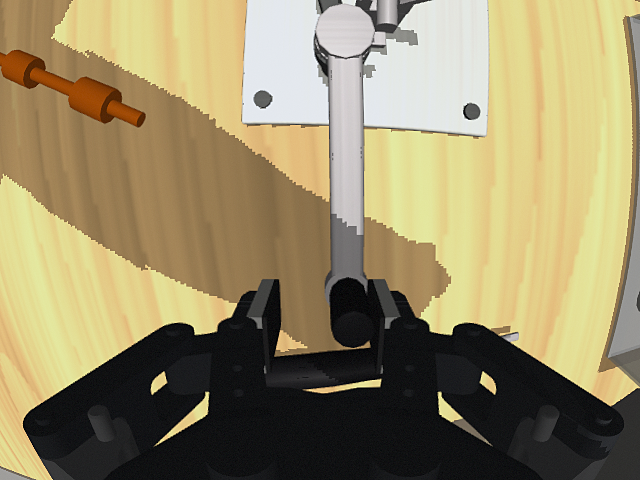

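View pics/t12.png

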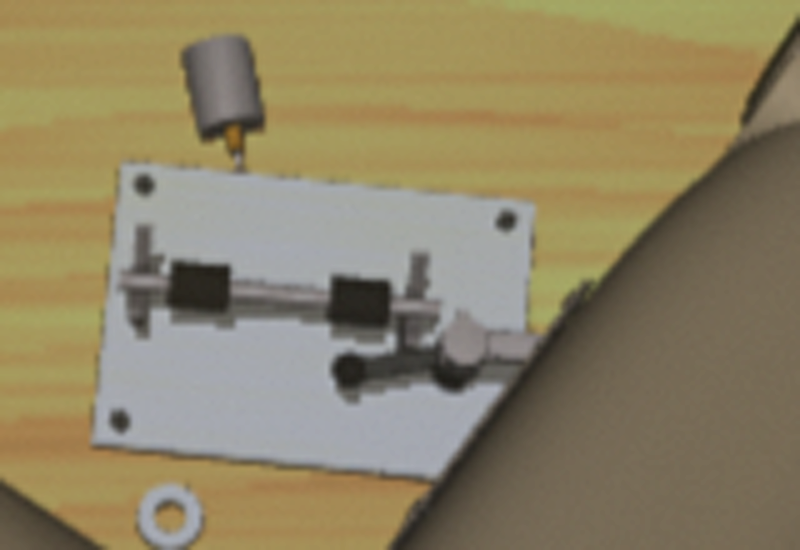

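{"name": "send_rows", "arguments": {
  "deltas": [
    [0,-0.15,0,0,0,0.02,3.6],
    [0,-0.3,0,0,0,0.03,3.6],
    [0.05,-0.45,0,0,0,0.05,3.6],
    [0.05,-0.6,0,0,0,0.06,3.6],
    [0.1,-0.75,0,0,0,0.07,3.6],
    [0.1,-0.9,0,0,0,0.09,3.6],
    [0.15,-1.05,0,0,0,0.1,3.6],
    [0.15,-1.2,0,0,0,0.12,3.6],
    [0.2,-1.35,0,0,0,0.13,3.6],
    [0.25,-1.5,0,0,0,0.14,3.6]
  ]
}}

```text
time: 15.9
tcp_pos: [487.1, -253.9, 259.8]
tool_rot: [[0.212, 0.977, 0.003], [0.977, -0.212, -0.002], [-0.001, 0.003, -1.0]]
contact_force: [4.8, -3.3, -1.4]
opening: 36.2
```

```bash
python3 -c "
from h import *
where();
for a in (-1.80,-1.88): arc(a)"
```

```text
t 15.9 phi -1.780805991582121 r 110.23419205709328 Ftool [-2.2   5.36  1.39] open 36.19569161285385
t 15.9 pos [ 487.15 -253.89  259.78] yaw 1.357150545657648 F [ 4.77 -3.29 -1.37] open 36.19569161285385
delta [ 0.04 -0.21  0.08] [0.   0.   0.02] len 0.22849108110855215
t 15.9 pos [ 487.15 -253.89  259.78] yaw 1.357150545657648 F [ 4.77 -3.29 -1.37] open 36.19569161285385
delta [ 0.17 -1.09  0.07] [0.  0.  0.1] len 1.1008777449413847
```

Still free swing (5.4 N). Now 6 mm steps at a steady pace.

{"name": "send_rows", "arguments": {
  "deltas": [
    [0,-0.1,0,0,0,0.01,3.6],
    [0,-0.2,0,0,0,0.02,3.6],
    [0.05,-0.3,0,0,0,0.03,3.6],
    [0.05,-0.35,0,0,0,0.03,3.6],
    [0.05,-0.4,0,0,0,0.04,3.6],
    [0.05,-0.45,0,0,0,0.04,3.6],
    [0.1,-0.5,0,0,0,0.05,3.6],
    [0.1,-0.55,0,0,0,0.05,3.6],
    [0.1,-0.6,0,0,0,0.06,3.6],
    [0.1,-0.65,0,0,0,0.06,3.6]
  ]
}}

```text
time: 16.73
tcp_pos: [481.0, -251.7, 259.8]
tool_rot: [[0.27, 0.963, 0.003], [0.963, -0.27, -0.002], [-0.002, 0.003, -1.0]]
contact_force: [5.8, -3.2, -2.3]
opening: 36.3
```

```bash
python3 -c "
from h import *
where();
for a in (-1.88,-1.92): arc(a)"
```

```text
t 16.7333 phi -1.839642539069911 r 110.20835496240498 Ftool [-1.55  6.43  2.32] open 36.28469830124623
t 16.7333 pos [ 481.   -251.75  259.8 ] yaw 1.297020012706373 F [ 5.78 -3.24 -2.3 ] open 36.28469830124623
delta [ 0.06 -0.44  0.08] [0.   0.   0.04] len 0.45481134513531507
t 16.7333 pos [ 481.   -251.75  259.8 ] yaw 1.297020012706373 F [ 5.78 -3.24 -2.3 ] open 36.28469830124623
delta [ 0.13 -0.88  0.08] [0.   0.   0.08] len 0.8931266515555584
```

{"name": "send_rows", "arguments": {
  "deltas": [
    [0,-0.05,0,0,0,0,3.6],
    [0,-0.1,0,0,0,0.01,3.6],
    [0,-0.15,0,0,0,0.01,3.6],
    [0,-0.2,0,0,0,0.02,3.6],
    [0,-0.25,0,0,0,0.02,3.6],
    [0.05,-0.3,0,0,0,0.03,3.6],
    [0.05,-0.35,0,0,0,0.03,3.6],
    [0.05,-0.4,0,0,0,0.04,3.6],
    [0.05,-0.45,0,0,0,0.04,3.6],
    [0.05,-0.5,0,0,0,0.05,3.6]
  ]
}}

```text
time: 17.57
tcp_pos: [476.3, -249.9, 259.8]
tool_rot: [[0.318, 0.948, 0.003], [0.948, -0.318, -0.002], [-0.001, 0.003, -1.0]]
contact_force: [5.0, -2.6, -1.4]
opening: 36.1
```

```bash
python3 -c "
from h import *
where();
for a in (-1.92,-1.96): arc(a)"
```

```text
t 17.5667 phi -1.8851542280654214 r 110.29814210821671 Ftool [-0.87  5.61  1.47] open 36.121979170144165
t 17.5667 pos [ 476.31 -249.91  259.79] yaw 1.2473439890416245 F [ 5.05 -2.61 -1.45] open 36.121979170144165
delta [ 0.06 -0.38  0.08] [0.   0.   0.03] len 0.3956209612115825
t 17.5667 pos [ 476.31 -249.91  259.79] yaw 1.2473439890416245 F [ 5.05 -2.61 -1.45] open 36.121979170144165
delta [ 0.12 -0.82  0.08] [0.   0.   0.07] len 0.8331879959660766
```

{"name": "send_rows", "arguments": {
  "deltas": [
    [0,-0.05,0,0,0,0,3.6],
    [0,-0.1,0,0,0,0.01,3.6],
    [0,-0.15,0,0,0,0.01,3.6],
    [0,-0.2,0,0,0,0.02,3.6],
    [0,-0.25,0,0,0,0.02,3.6],
    [0.05,-0.3,0,0,0,0.03,3.6],
    [0.05,-0.35,0,0,0,0.03,3.6],
    [0.05,-0.4,0,0,0,0.04,3.6],
    [0.05,-0.45,0,0,0,0.04,3.6],
    [0.05,-0.5,0,0,0,0.05,3.6]
  ]
}}

```text
time: 18.4
tcp_pos: [472.2, -247.9, 259.9]
tool_rot: [[0.365, 0.931, 0.004], [0.931, -0.365, -0.002], [-0.001, 0.005, -1.0]]
contact_force: [8.2, -2.2, -3.4]
opening: 35.9
```

```bash
python3 -c "
from h import *
where();
p,d=vision.grab_frame('top'); show(p[:,:,::-1],290,140,160,110,5,'pics/t13.png',1.5)
for a in (-1.96,-2): arc(a)"
```

```text
t 18.4 phi -1.9261434403732771 r 110.26215311156557 Ftool [0.96 8.41 3.41] open 35.90507867949938
t 18.45 pos [ 472.23 -247.93  259.87] yaw 1.196807809461922 F [ 7.26 -1.57 -4.02] open 36.014352078114236
delta [ 0.04 -0.37  0.09] [0.   0.   0.02] len 0.38528749033153326
t 18.45 pos [ 472.23 -247.93  259.87] yaw 1.196807809461922 F [ 7.26 -1.57 -4.02] open 36.014352078114236
delta [ 0.1  -0.81  0.08] [0.   0.   0.06] len 0.8216828049809751
```

View pics/t13.png

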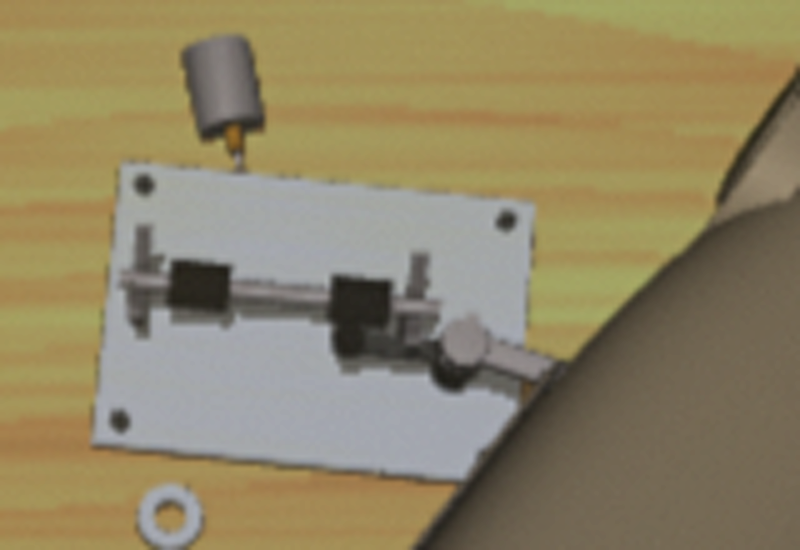

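{"name": "send_rows", "arguments": {
  "deltas": [
    [0,-0.05,0,0,0,0,3.6],
    [0,-0.1,0,0,0,0,3.6],
    [0,-0.15,0,0,0,0.01,3.6],
    [0,-0.2,0,0,0,0.01,3.6],
    [0,-0.25,0,0,0,0.01,3.6],
    [0,-0.3,0,0,0,0.02,3.6],
    [0.05,-0.35,0,0,0,0.02,3.6],
    [0.05,-0.4,0,0,0,0.02,3.6],
    [0.05,-0.45,0,0,0,0.03,3.6],
    [0.05,-0.5,0,0,0,0.03,3.6]
  ]
}}

```text
time: 19.28
tcp_pos: [468.3, -246.0, 260.0]
tool_rot: [[0.393, 0.92, 0.006], [0.92, -0.393, -0.003], [-0.001, 0.006, -1.0]]
contact_force: [9.3, -4.1, -5.3]
opening: 36.0
```

```bash
python3 -c "
from h import *
where()
print(manip.read_state()['torque'])"
```

```text
t 19.2833 phi -1.9655038561305052 r 110.17952391782893 Ftool [-0.07 10.15  5.32] open 35.97867490081219
[-0.68 -1.71  0.07]
```

{"name": "send_rows", "arguments": {
  "deltas": [
    [0,-0.05,0,0,0,0,3.6],
    [0,-0.1,0,0,0,0.01,3.6],
    [0,-0.15,0,0,0,0.01,3.6],
    [0,-0.2,0,0,0,0.02,3.6],
    [0,-0.25,0,0,0,0.02,3.6],
    [0,-0.3,0,0,0,0.03,3.6],
    [0.05,-0.35,0,0,0,0.03,3.6],
    [0.05,-0.4,0,0,0,0.04,3.6],
    [0.05,-0.45,0,0,0,0.04,3.6],
    [0.05,-0.5,0,0,0,0.05,3.6]
  ]
}}

```text
time: 20.12
tcp_pos: [463.9, -243.6, 260.0]
tool_rot: [[0.438, 0.899, 0.005], [0.899, -0.438, -0.003], [-0.0, 0.006, -1.0]]
contact_force: [8.6, -2.6, -4.7]
opening: 35.8
```

```bash
python3 -c "
from h import *
where()"
```

```text
t 20.1167 phi -2.0112654256072617 r 110.2742096234842 Ftool [1.45 8.81 4.71] open 35.76350130626232
```

{"name": "send_rows", "arguments": {
  "deltas": [
    [0,-0.05,0,0,0,0,3.6],
    [0,-0.1,0,0,0,0.01,3.6],
    [0,-0.15,0,0,0,0.01,3.6],
    [0,-0.2,0,0,0,0.02,3.6],
    [0,-0.25,0,0,0,0.02,3.6],
    [0,-0.3,0,0,0,0.03,3.6],
    [0.05,-0.35,0,0,0,0.03,3.6],
    [0.05,-0.4,0,0,0,0.04,3.6],
    [0.05,-0.43,0,0,0,0.04,3.6],
    [0.05,-0.46,0,0,0,0.04,3.6]
  ]
}}

```text
time: 20.95
tcp_pos: [460.0, -241.2, 260.0]
tool_rot: [[0.473, 0.881, 0.005], [0.881, -0.473, -0.004], [-0.001, 0.006, -1.0]]
contact_force: [9.3, -4.0, -5.1]
opening: 35.7
```

```bash
python3 -c "
from h import *
where()"
```

```text
t 20.95 phi -2.0526231176565326 r 110.28906235163133 Ftool [ 0.85 10.08  5.14] open 35.715678547155335
```

{"name": "send_rows", "arguments": {
  "deltas": [
    [0,0.2,0,0,0,0,3.6],
    [0,0.4,0,0,0,0,3.6],
    [0,0.6,0,0,0,0,3.6],
    [0,0.8,0,0,0,0,3.6],
    [0,1,0,0,0,0,3.6],
    [0,1,0,0,0,0,3.6],
    [0,1,0,0,0,0,3.6],
    [0,1,0,0,0,0,3.6],
    [0,1,0,0,0,0,3.6],
    [0,1,0,0,0,0,3.6]
  ]
}}

```text
time: 21.78
tcp_pos: [466.8, -244.4, 259.2]
tool_rot: [[0.474, 0.88, -0.0], [0.88, -0.474, -0.0], [-0.0, -0.0, -1.0]]
contact_force: [0.1, -0.1, 0.2]
opening: 35.7
```

```bash
python3 -c "
from h import *
p,d=vision.grab_frame('wrist'); cv2.imwrite('pics/w14.png',p[:,:,::-1])
where(0)"
```

```text
t 21.8333 phi -2.0751227131857832 r 109.8958974804052 Ftool [0.32 0.23 0.3 ] open 35.90576662795987
```

View pics/w14.png

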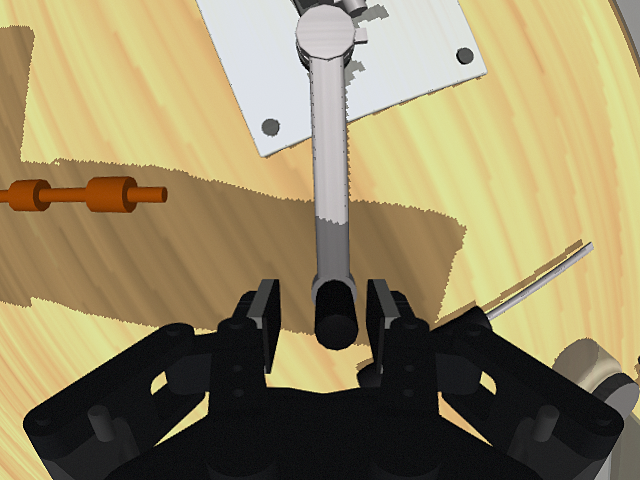

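Clear of the pin, no load. Lift off.

{"name": "send_rows", "arguments": {
  "deltas": [
    [0,0,-1,0,0,0,3.6],
    [0,0,-3,0,0,0,3.6],
    [0,0,-5,0,0,0,3.6],
    [0,0,-7,0,0,0,3.6],
    [0,0,-9,0,0,0,3.6],
    [0,0,-11,0,0,0,3.6],
    [0,0,-13,0,0,0,3.6],
    [0,0,-13,0,0,0,3.6],
    [0,0,-13,0,0,0,3.6],
    [0,0,-13,0,0,0,3.6]
  ]
}}

```text
time: 22.67
tcp_pos: [466.7, -244.4, 389.0]
tool_rot: [[0.474, 0.88, -0.0], [0.88, -0.474, -0.0], [-0.0, -0.0, -1.0]]
contact_force: [-0.1, 0.9, -0.6]
opening: 36.2
```

```bash
python3 -c "
from h import *
i=vision.camera_info('wrist')
p,d=vision.grab_frame('wrist'); cv2.imwrite('pics/w15.png',p[:,:,::-1])
p,d=vision.grab_frame('scene'); cv2.imwrite('pics/s15.png',p[:,:,::-1]); show(p[:,:,::-1],180,200,160,120,5,'pics/s15a.png',1.3)
where(0)"
```

```text
t 22.7667 phi -2.0779794692328606 r 109.88289007328795 Ftool [ 0.54 -0.79  0.08] open 35.85699335630165
```

View pics/w15.png

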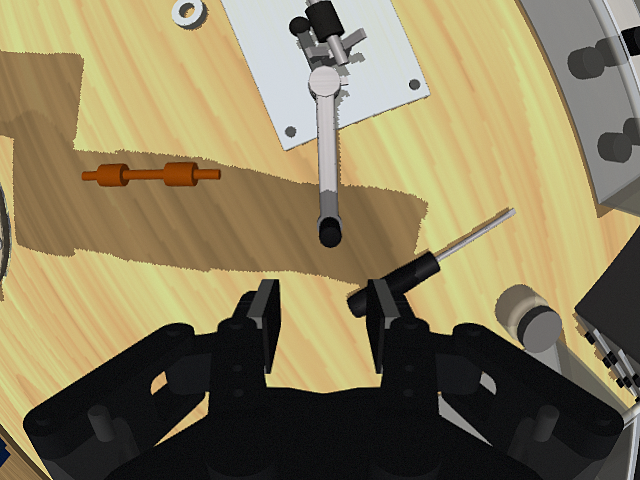

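View pics/s15a.png

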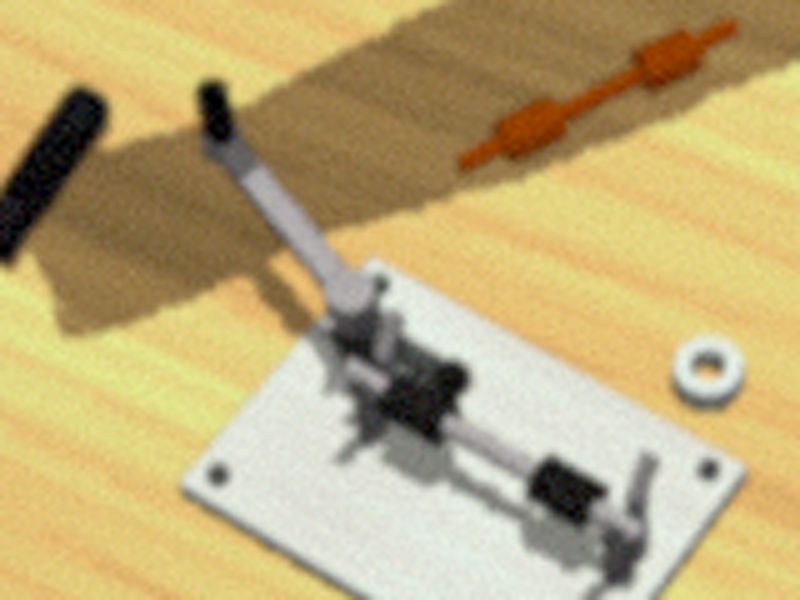

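View pics/s15.png

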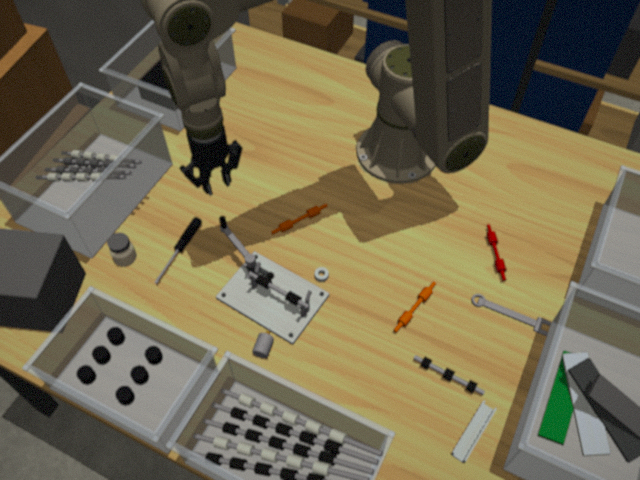

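```bash
python3 -c "
from h import *
im=cv2.imread('pics/w15.png'); show(im,270,0,120,110,5.4,'pics/w15a.png',1.3)
pin=onz('wrist',(330,234.5),114)[0][:2]; print('pin',pin, np.linalg.norm(pin-HUB)); v=pin-HUB; print('phi',np.arctan2(v[1],v[0]))
n=onz('wrist',(300,27),60)[0][:2]-HUB; print('nose',n,np.linalg.norm(n),np.arctan2(n[1],n[0]))
n=np.array([488.3,-101.6])-HUB; print('nose before',np.arctan2(n[1],n[0]))"

```

```text
pin [ 471.21 -243.77] 107.25462032991915
phi -2.0420138708121605
nose [ 5.21 53.16] 53.41719091006831 1.4730253156972641
nose before 2.1666805405361282
```

View pics/w15a.png

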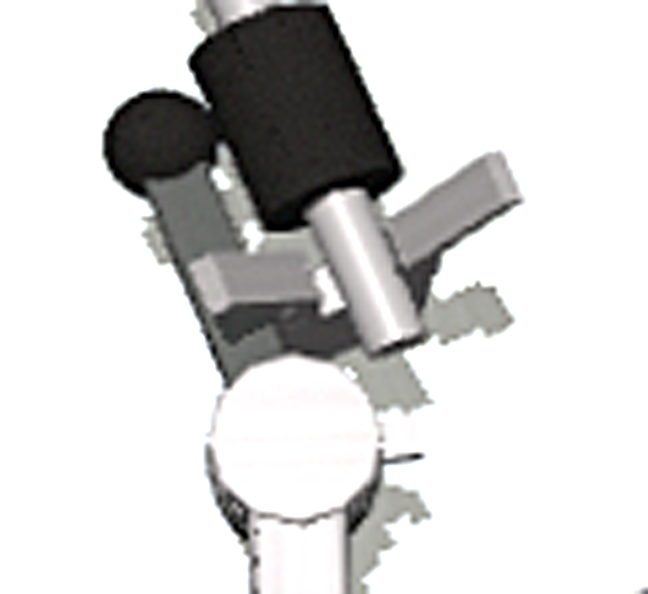

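```bash
python3 -c "
from h import *
print(ticket.sign_off())"
```

```text
the job is handed in; nothing more can be done
None
```

I laid the two-sleeve roller in both notches of the cradle, swung the lever clockwise by its grip until the limiter slipped, let go and lifted clear. I handed the job in at about 23 s; no verdict is reported.

- **Seating:** the shaft met the notch floors at the expected height (TCP 222 mm). After release the pictures showed it lying straight in both notches. The measured middle was within about 2 mm of where I measured the seat. I did not re-measure it after clamping; the last pictures still show it in the notches.
- **Clamping:** the load at the grip was about 5.5 N in free swing, then 8.4 N when the nose met the sleeve. It then stayed at 8.8 to 10.2 N over about 10 mm of travel, with no rise towards the hard stop.
- **Slip:** by the pictures the lever turned about 0.88 rad and the swing arm about 0.69 rad. That is a difference of 0.12 to 0.19 rad after allowing for measuring error; the push readings point to about 0.09 rad. These two disagree somewhat, and the top of that range would reach the 0.18 rad stop. Both are well past the 0.04 rad needed, and the load gave no sign of the stop.
- **At the end:** the nose was touching the sleeve, the fingers were clear with no load on them, and the other things looked unmoved by eye in the last scene picture. I could not measure the nose force itself.

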